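# Lock the rotary stage with its bar

### The arm

A 6-joint arm with a two-finger parallel gripper is mounted at the origin on the work surface. World frame = base frame: x ahead of the robot, y to its left, z up, the work surface at z = 0. Lengths are in m, angles in rad, forces in N, time in s.
With the tool pointing down it reaches from about 0.225 to 0.875 m from the base axis. Payload 3.4 kg.
Tool frame: the origin (TCP) lies at the very end of the fingers, on their centre line; the grasp point (between the pads) lies 19 mm behind it; y points along the fingers, x is the direction in which the jaws open and shut, and the axes are right-handed (so a half turn about y gives the same grasp; the last joint's range is limited). The gripper opens to 85 mm and grips with 20 to 120 N. Pads are 22 mm wide; open, the fingers measure 114 mm over their backs; the gripper's body (76 mm by 85 mm) begins 54 mm behind the grasp point. The pads swing forward as they close: fully open they stand 13 mm farther back than shut.
Start: joints at [1.185, 0.276, 1.505, -0, 1.361, -0.121], TCP at [0.151, 0.555, 0.231] pointing down, gripper open.
Joint ranges: [-2.89, 2.89], [-0.75, 2.08], [0.22, 2.7], [-1.18, 4.32], [0.11, 2.71], [-2.7, 2.7]. Speed limits (rad/s): [2.57, 2.57, 3.14, 3.14, 3.14, 3.14].

### API

Orientations are given as a rotation vector (axis times angle).
In Python, from workcell import env gives the robot as it stands. The module is installed in compiled form; this text tells all that it offers.
- The arm moves only by the tool jog_arm, never from a script. Its argument "deltas" is a list that holds one entry, the list of rows, each a list of 4 numbers: the shift along the world's x, y, z in cm, then the turn about the world's z in rad. A call has exactly 8 rows; each row is the pose to reach, as a shift and turn from the pose commanded when the call began; what a row does not reach only later rows make up. A row lasts 1/10 s, in which the tool goes at most 50 mm and 8.59 degrees, less where a joint would pass 70% of its speed; a pose out of reach is approached as far as the arm can. A call with a gripper value outside its range is refused whole. "gripper" is the closure, from 0 (fully open) to 1 (shut), set as the call begins (left out, the last holds). The fingers move at their own pace and stop on an object; the grip force is fixed at half the most. Time passes only in rows, so rows that repeat a pose let the fingers close, or fill a call up. It gives the time, the measured TCP pose, the force and the opening at its end, in the units of the state.
- env.state(): the state, without advancing time (a new reading comes with each control period).
- env.snapshot(name): name is "side" or "top"; returns (picture, depth): 400x640x3 uint8, blue, green, red; 400x640 float32, m along the optical axis (not along the pixel's ray), 0 where there is no reading.
- env.camera_params(name): a dict with "fx", "fy", "cx", "cy" (pixels), "extrinsics" (4x4, takes a point from world to camera coordinates). Camera axes: x right, y up, looking along -z (the intrinsics and any distortion apply to the point x, -y, -z); pixel columns grow to the right and rows downward; lengths in m; the calibration is good to about 2 mm. A picture is of the moment at which its call begins. camera_params takes no time and is no camera call.
- env.finish_job(): hands the job in, once; it reports no verdict.
Trained networks look in the newest picture that a camera, given by its name, has taken for a name from the list of things; names that differ only in an ending like _2 or _b are one class to them, and where a whole thing is asked for, a point or a joint stands for the part that bears it (a point fixed in the world has none). Each returns a list of dicts, best first, with "confidence" (0 to 1); they miss things now and then, are a little off and sometimes report something else, mostly with a low value. They report only what shows in the picture. A call takes as long as a camera call. They do not tell look-alikes from the thing itself.
- env.search_frame(camera, target): "xy" ([column, row] in pixels, amid what is visible of it).
The state is a dict: "time_s": time; "q": joint angles; "dq": joint speeds; "joint_torque": joint torques, N m; "eef_pos": TCP position; "eef_rot": TCP orientation; "wrist_force": force on the tool from outside, world axes, zero at the start; "torque": the same for the moment, N m; "grip_width": finger opening in m.
Only numpy, scipy, OpenCV 4.12 (cv2) and the standard library are available. Lean on these libraries where they do the work, as an engineer would, in place of code of your own. Each camera call takes 0.05 s, during which the arm holds its last target.

### The job

Lock the instrument's rotary stage: with the fingertips push the pin on the slotted disc round until the disc's slot lines up with the loose locking bar, then push the bar by the plate at its tail end through the slot until it is fully home against the end stop of the keeper beyond. Only push: never lift the bar out of its track, and leave the other things on the bench and on the stage where they stand.

Things in the scene. Friction and masses are not known exactly. Their poses are not given: they have to be found in the camera images.
- stage_axis (a point): The rotary stage unit, fixed to the bench: a dark base plate 300 x 150 mm, 12 mm thick, carrying a low track, a slotted disc and a keeper in one line. This point is on the disc's vertical axis, 36 mm above the bench (disc top); it does not turn with the disc. Its x axis is the way the bar must go, z up. The base plate spans x -200 to +100, y +-75 mm; the track x -196 to -50, walls 32 mm tall.
- disc (a joint): Disc angle in rad, growing anticlockwise from above, -0.9 to 4.0. The slot is in line with the bar at 0 and just as well at pi (3.14). Stiff (0.12 N m friction, about 4 N at the pin) and stays where it is left. The bar's tapered nose pulls the disc true if the slot is within about 0.1 rad.
- disc_top (a point): Centre of the slotted disc's top face, 36 mm above the bench, turning with it. The disc is 90 mm across, with a straight slot 20 mm wide right across its middle, open above and at both ends, slot floor 20.5 mm above the bench. x axis along the slot, z up.
- pin (a point): The disc's only pin, to push it round by: an upright steel pin 12 mm in diameter, from the disc's top (36 mm above the bench) to 72 mm. This point is half-way up its centre line, 54 mm above the bench, 32 mm from the disc's axis, square to the slot (towards -y of disc_top; at joint 0 towards -y of stage_axis).
- bar_mid (a point): Loose steel locking bar lying in the track: 14 x 14 mm, 150 mm long over all, about 0.33 kg, not held down, 1.5 mm of play on either side. This point is the middle of its length and section, at the start 29 mm above the bench. x axis along the bar towards its nose, z up.
- bar_nose (a point): Tip of the bar's tapered front end (a cone 14 mm long, from 14 mm down to 6 mm across), 75 mm ahead of bar_mid.
- bar_head (a point): Centre of the flat back face of the bar's upright head plate, the face to push: 36 mm wide, 42 mm tall (34 to 76 mm above the bench), 8 mm thick, at the tail end 75 mm behind bar_mid; this point is 55 mm above the bench. Nothing stands behind it.
- keeper_stop (a point): Centre of the end stop inside the keeper, a U-shaped pocket open above, 36 mm tall, that starts 52 mm past the disc's axis; this point is 75 mm past the disc's axis, 29 mm above the bench: the bar is fully home when its nose rests against it.
- puck: Bystander: brass sample puck, a 30 mm disc 12 mm tall, standing on the stage's base plate beside the track; origin at its underside
- vial: Bystander: small amber vial, 22 mm across, 42 mm tall, standing on the base plate's corner near the keeper; origin at its underside
- reagent: Bystander: reagent bottle, 66 mm across, 100 mm tall, on the bench; origin at its underside
- beaker: Bystander: small glass beaker, 70 mm across, 85 mm tall, on the bench; origin at its underside
- driver: Bystander: screwdriver, 180 mm long, lying on the bench; origin underneath its middle
- dish: Bystander: clear square open sample tray, 100 x 100 x 20 mm, on the bench; origin at its underside
- objective: Bystander: microscope objective, 32 mm across, 45 mm tall, standing on the base plate's other corner near the keeper; origin at its underside
- bar: The locking bar itself; its origin is on its underside, below bar_mid.
There are look-alikes about, which are no part of the job. Of the things shaped like the bar, the bare steel one is meant.

How it is judged:
On the way, in this order (a step that is already met when the one before it is completed fails the run):
1. the disc's slot is turned into line with the bar (within 0.17 rad) before the bar is in it (angle between the x axis of disc_top and the x axis of stage_axis, either way round below 0.17 rad and x of bar_nose in the frame of stage_axis below -0.03 m), for 0.1 s.
2. the bar is through the slot and its nose is in the keeper (x of bar_nose in the frame of stage_axis above 0.055 m and angle between the x axis of disc_top and the x axis of stage_axis, either way round below 0.12 rad), for 0.1 s.
At the end, for the whole second after the job is handed in: The bar lies level and at rest through the disc's slot with its nose in the keeper, within 6 mm of the end stop and 8 mm of the centre line; the slot is within 0.12 rad of the bar's line, and the disc is at rest (x of bar_nose in the frame of stage_axis between 0.069 and 0.079 m and y of bar_nose in the frame of stage_axis between -0.008 and 0.008 m and height (world z) of bar_mid between 0.024 and 0.033 m and angle between the x axis of disc_top and the x axis of stage_axis, either way round below 0.12 rad and linear speed of bar below 0.01 m/s and velocity of joint disc between -0.05 and 0.05 rad/s); the robot touches nothing.
It fails at once if the bar is lifted (its middle more than 10 mm above where it lies in the track) (height (world z) of bar_mid above 0.039 m).
It fails at once if the bar is tipped by more than 0.2 rad (angle between bar_mid's own z axis and vertical above 0.2 rad).
It fails at once if a bystander is moved by more than 20 mm (distance of any of puck, vial, reagent, beaker, driver, dish, objective from where it was at the start of the episode above 0.02 m).
It also fails if it takes over 45 s, if anything falls off the work surface, if the arm or the gripper's body presses on something with over 40 N, if the wrist force passes 120 N, or if a joint passes its speed limit or range.

## Working session

There is one attempt and no reset: what is moved stays moved. The work goes in short steps, Python scripts to look and compute and a tool call to move; the robot and the scene stay as the last step left them, time stands still between calls to the robot, and variables do not carry over. Pictures are saved under pics/ and viewed, and the job is handed in when it is done.

Besides the shell and the picture viewer there is one more tool, called after "Request:" as a command line: name --argument value ..., lists and objects as JSON in quotes. jog_arm: Moves the arm, as the interface text tells. Its arguments: {"type":"object","properties":{"deltas":{"type":"array","items":{"type":"array","items":{"type":"array","items":{"type":"number"}}}},"gripper":{"type":"number"}},"required":["deltas"]}

```bash
mkdir -p pics; ls
python3 - <<'E'
from workcell import env
import cv2,numpy as np
for n in("side","top"):
    p,d=env.snapshot(n); cv2.imwrite(f"pics/{n}0.png",p); np.save(f"{n}0.npy",d)
    c=env.camera_params(n); print(n,{k:(np.round(v,4).tolist()) for k,v in c.items()})
s=env.state(); print({k:np.round(v,3).tolist() for k,v in s.items()})
E
```

```text
pics
side {'fx': 468.1598, 'fy': 468.1598, 'cx': 319.813, 'cy': 196.6864, 'extrinsics': [[0.9154, -0.4026, 0.0041, -0.4455], [0.1908, 0.4426, 0.8762, -0.1596], [-0.3545, -0.8013, 0.4819, -1.056], [0.0, 0.0, 0.0, 1.0]]}
top {'fx': 366.3287, 'fy': 366.3287, 'cx': 313.3678, 'cy': 199.3391, 'extrinsics': [[-0.0242, -0.9997, 0.0021, 0.0093], [0.9976, -0.024, 0.0657, -0.4849], [-0.0656, 0.0037, 0.9978, -0.9544], [0.0, 0.0, 0.0, 1.0]]}
{'time_s': 0.1, 'q': [1.185, 0.277, 1.506, 0.0, 1.361, -0.121], 'dq': [-0.002, 0.001, -0.003, -0.001, -0.003, -0.001], 'joint_torque': [0.0, -41.77, -24.641, -0.0, 0.006, -0.0], 'eef_pos': [0.15, 0.555, 0.231], 'eef_rot': [-1.324, -1.011, 1.013], 'wrist_force': [0.353, 0.488, -0.302], 'torque': [0.018, -0.022, -0.018], 'grip_width': 0.086}
```

View pics/side0.png

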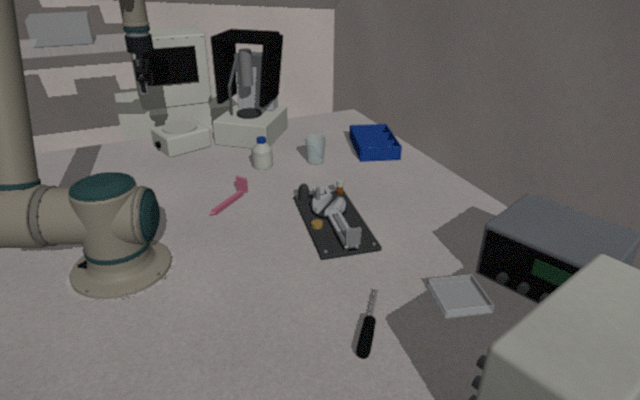

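View pics/top0.png

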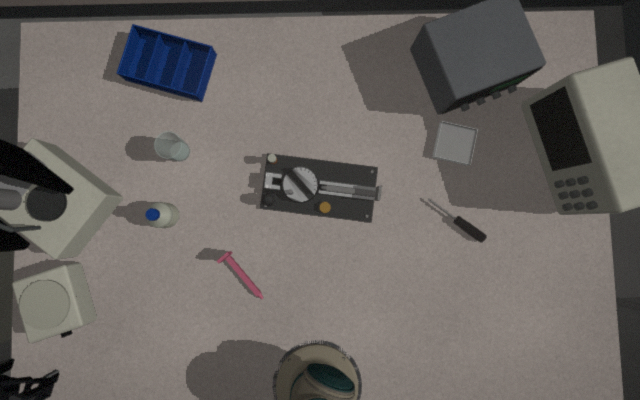

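The candidates for the bar are the bare steel one in the track (top view, 350,190) and a pink bar-shaped look-alike on the bench (top 240,275; side 230,197). I choose the steel one and will check it in a close crop.

Run:
```python
from workcell import env
import cv2,numpy as np
p=cv2.imread("pics/top0.png")[140:235,245:395]; cv2.imwrite("pics/ctop.png",cv2.resize(p,None,fx=5.3,fy=5.3,interpolation=cv2.INTER_CUBIC))
p=cv2.imread("pics/side0.png")[170:265,285:390]; cv2.imwrite("pics/cside.png",cv2.resize(p,None,fx=6,fy=6,interpolation=cv2.INTER_CUBIC))
for n in("top","side"):
  for t in("disc_top","pin","bar","bar_head","bar_nose","keeper_stop","puck","vial","objective","disc"):
    try: print(n,t,[(np.round(r["xy"],1).tolist(),round(r["confidence"],2)) for r in env.search_frame(n,t)[:3]])
    except Exception as e: print(n,t,e)
```

```text
top disc_top [([302.8, 181.1], 0.89), ([321.6, 183.8], 0.37)]
top pin [([299.4, 184.1], 0.59)]
top bar [([357.3, 189.8], 0.68), ([242.8, 273.5], 0.68)]
top bar_head [([352.6, 189.8], 0.66), ([242.3, 271.4], 0.66)]
top bar_nose [([241.2, 271.9], 0.65), ([361.2, 191.1], 0.55), ([317.7, 184.2], 0.16)]
top keeper_stop [([319.4, 183.7], 0.76), ([268.9, 200.1], 0.24)]
top puck [([351.5, 189.8], 0.67)]
top vial [([317.4, 184.8], 0.44), ([272.9, 162.2], 0.43)]
top objective [([268.9, 199.3], 0.41)]
top disc [([299.9, 182.9], 0.65)]
side disc_top [([324.9, 202.2], 0.62)]
side pin [([323.5, 203.9], 0.84)]
side bar [([235.3, 200.1], 0.81), ([348.7, 235.6], 0.64)]
side bar_head [([235.9, 196.5], 0.75), ([346.2, 232.7], 0.65), ([314.5, 146.7], 0.31)]
side bar_nose [([234.5, 198.2], 0.68), ([348.8, 233.6], 0.57)]
side keeper_stop [([330.1, 224.6], 0.94)]
side puck [([316.6, 222.5], 0.47), ([303.1, 189.0], 0.35)]
side vial [([262.9, 152.7], 0.61), ([338.7, 181.5], 0.39), ([326.0, 205.5], 0.34)]
side objective [([304.5, 190.3], 0.56)]
side disc [([324.5, 206.8], 0.77)]
```

View pics/ctop.png

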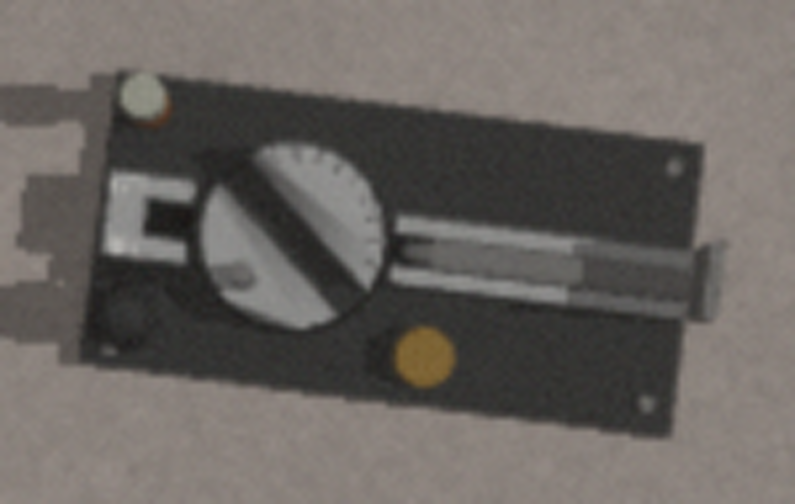

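View pics/cside.png

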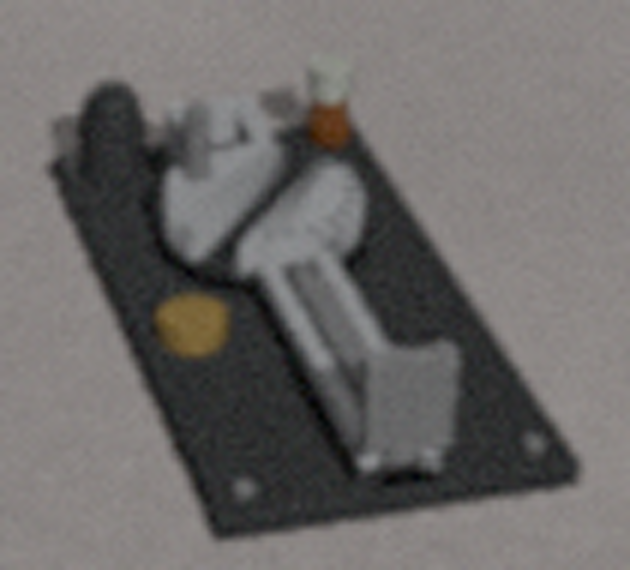

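The crops confirm that the steel bar lies in the track (head at top 380,193). The slot runs diagonally. The pin shows at about (290,191) in the top view. Next I fit the stage pose.

```bash
cat > h.py <<'E'
from workcell import env
import numpy as np, cv2
def proj(n,P):
    c=env.camera_params(n);E=np.array(c["extrinsics"])
    q=np.atleast_2d(P)@E[:3,:3].T+E[:3,3]
    return np.c_[c["cx"]+c["fx"]*q[:,0]/-q[:,2], c["cy"]-c["fy"]*q[:,1]/-q[:,2]]
def back(n,uv,z):
    c=env.camera_params(n);E=np.array(c["extrinsics"]);R=E[:3,:3];C=-R.T@E[:3,3]
    uv=np.atleast_2d(uv)
    r=np.c_[(uv[:,0]-c["cx"])/c["fx"],-(uv[:,1]-c["cy"])/c["fy"],-np.ones(len(uv))]@R
    return C+r*((z-C[2])/r[:,2])[:,None]
def w(S,P):
    P=np.atleast_2d(np.array(P,float));c,s=np.cos(S[2]),np.sin(S[2])
    return np.c_[S[0]+c*P[:,0]-s*P[:,1],S[1]+s*P[:,0]+c*P[:,1],P[:,2]]
E
python3 - <<'E'
from h import *
from scipy.optimize import least_squares
tc=np.array([(118,70),(703,145),(672,437),(80,362)])/5.3+[245,140]
sc=np.array([(212,535),(578,470)])/6+[285,170]
print(np.round(back("top",tc,.012),4)); print("side",np.round(back("side",sc,.012),4))
# +x is image-left(+y world); +y stage = image down (−x world)
top=[(.1,.075,.012),(-.2,.075,.012),(-.2,-.075,.012),(.1,-.075,.012)]
# stage +x = +Y world -> stage +y = -X world = image down
model_t=[(.1,-.075,.012),(-.2,-.075,.012),(-.2,.075,.012),(.1,.075,.012)]
model_s=[(-.2,.075,.012),(-.2,-.075,.012)]
f=lambda S:np.r_[(proj("top",w(S,model_t))-tc).ravel(),(proj("side",w(S,model_s))-sc).ravel()]
for which in("both","top"):
    g=f if which=="both" else (lambda S:f(S)[:8])
    r=least_squares(g,[.5,0,1.5]); print(which,r.x,np.round(r.fun,2))
S=least_squares(f,[.5,0,1.5]).x; np.save("S.npy",S)
dc=np.array([293,235])/5.3+[245,140]
print("disc c",back("top",dc,.036))
pin=np.array([238,272])/5.3+[245,140]
print("pin top",back("top",pin,.072), "pin 54",back("top",pin,.054))
head=np.array([[710,243],[700,320],[725,245],[716,320]])/5.3+[245,140]
print("head",back("top",head,.076))
for n in("top","side"):
    k=5 if n=="top" else 5
    p=cv2.imread(f"pics/{n}0.png"); 
    x0,y0,ww,hh=(245,140,150,95) if n=="top" else (285,165,105,100)
    im=cv2.resize(p[y0:y0+hh,x0:x0+ww],None,fx=5,fy=5,interpolation=cv2.INTER_CUBIC)
    def poly(P,col):
        q=((proj(n,w(S,P))-[x0,y0]+.5)*5-.5).astype(int); cv2.polylines(im,[q],True,col,1)
    poly(model_t,(0,255,0))
    a=np.linspace(0,6.28,50); poly(np.c_[.045*np.cos(a),.045*np.sin(a),0*a+.036],(0,0,255))
    poly([(.052,-.02,.036),(.052,.02,.036),(.09,.02,.036),(.09,-.02,.036)],(255,0,0))
    poly([(-.05,-.0085,.032),(-.05,.0085,.032),(-.196,.0085,.032),(-.196,-.0085,.032)],(255,255,0))
    cv2.imwrite(f"pics/fit_{n}.png",im)
E
```

```text
[[ 0.6121  0.1182  0.012 ]
 [ 0.5668 -0.1764  0.012 ]
 [ 0.4201 -0.1557  0.012 ]
 [ 0.4648  0.1395  0.012 ]]
side [[ 0.4158 -0.1639  0.012 ]
 [ 0.5652 -0.182   0.012 ]]
both [0.52287757 0.02969899 1.42081053] [ 0.29  0.04  1.06 -0.16  0.46  0.48 -0.09  0.42 -0.04 -2.    0.14 -0.82]
top [0.52342154 0.03083366 1.42126999] [-0.15 -0.14  0.62 -0.38  0.05  0.25 -0.51  0.25]
disc c [[0.52353147 0.03074877 0.036     ]]
pin top [[0.502749  0.0559284 0.072    ]] pin 54 [[0.50435621 0.05700882 0.054     ]]
head [[ 0.51073585 -0.16635882  0.076     ]
 [ 0.47460391 -0.160365    0.076     ]
 [ 0.50962263 -0.17337596  0.076     ]
 [ 0.47442308 -0.16786691  0.076     ]]
```

View pics/fit_top.png

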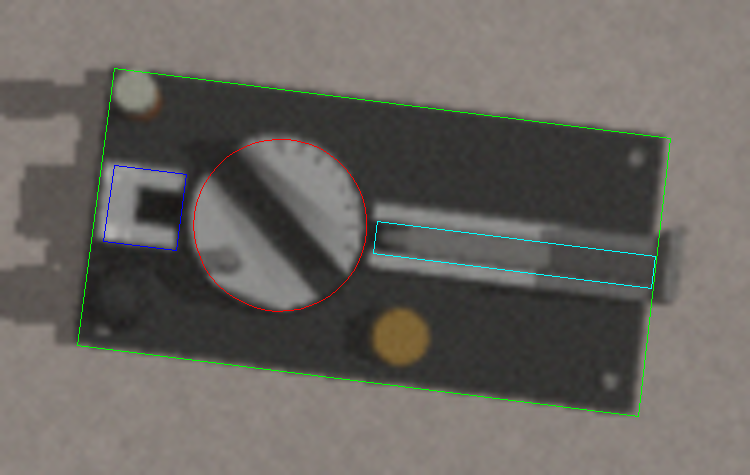

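View pics/fit_side.png

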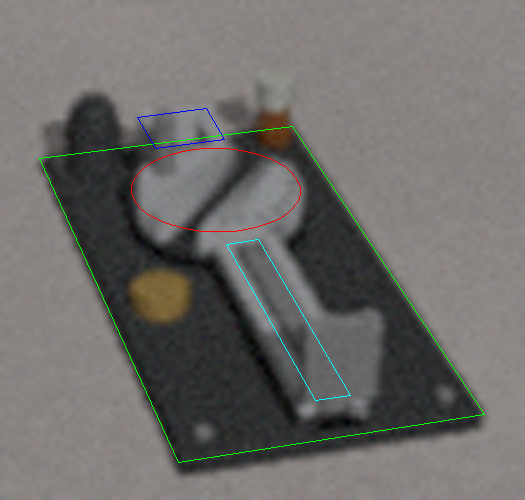

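Run:
```python
from h import *
from scipy.spatial.transform import Rotation as R
S=np.array([.5234,.0307,1.421]); np.save("S.npy",S)
s=env.state(); M=R.from_rotvec(s["eef_rot"]).as_matrix(); print(np.round(M,3))
print("jaw yaw",np.degrees(np.arctan2(M[1,0],M[0,0])),"stage",np.degrees(S[2]))
def inv(p): 
    d=np.array(p)-S[:2];c,s_=np.cos(S[2]),np.sin(S[2]);return (c*d[0]+s_*d[1],-s_*d[0]+c*d[1])
print("pin",inv([.5033,.0563]))
for h in [(.5096,-.1734),(.4744,-.1679)]: print("head back",inv(h))
for nm,P in dict(pre=(.053,.027,.054),end=(.017,.034,.054),headpre=(-.225,0,.05),headend=(-.086,0,.05)).items(): print(nm,np.round(w(S,P)[0],4))
obj=np.array([128,318])/5.3+[245,140];print("obj",inv(back("top",obj,.045)[0,:2]))
```

```text
[[ 0.262  0.    -0.965]
 [ 0.965  0.     0.262]
 [ 0.    -1.     0.   ]]
jaw yaw 74.82995149283131 stage 81.41730268808999
pin (np.float64(0.022313659707313596), np.float64(0.0236953706547547))
head back (np.float64(-0.20387385197560295), np.float64(-0.0168137586705034))
head back (np.float64(-0.20368857711943483), np.float64(0.01881285600487203))
pre [0.5046 0.0871 0.054 ]
end [0.4923 0.0526 0.054 ]
headpre [ 0.4898 -0.1918  0.05  ]
headend [ 0.5106 -0.0543  0.05  ]
obj (np.float64(0.07380524939386493), np.float64(0.0509091910621739))
```

Request:
jog_arm --deltas '[[[1,-3,0,-0.1],[3,-6,0,-0.2],[5,-9,0,-0.3],[7.5,-12,0,-0.4],[10,-15,0,-0.5],[12.5,-18,0,-0.6],[15,-21,0,-0.7],[17.5,-24,0,-0.8]]]' --gripper 1

```text
time_s: 1.9
eef_pos: [0.3263, 0.3137, 0.2316]
eef_rot: [-1.534, -0.394, 0.393]
wrist_force: [0.6, -0.0, 0.5]
grip_width: -0.0002
```

Request:
jog_arm --deltas '[[[2.5,-3.5,0,-0.1],[5,-7,0,-0.2],[7.5,-10.5,0,-0.3],[10,-14,0,-0.4],[12.5,-17,0,-0.5],[15,-20,-1,-0.6],[17,-22,-3,-0.656],[17.9,-22.8,-6,-0.656]]]'

```text
time_s: 2.7
eef_pos: [0.5082, 0.0848, 0.1722]
eef_rot: [-1.568, 0.116, -0.125]
wrist_force: [1.5, 1.1, 0.1]
grip_width: -0.0
```

Request:
jog_arm --deltas '[[[0,0,-2,0],[0,0,-4,0],[0,0,-6,0],[0,0,-7.5,0],[0,0,-8.5,0],[0,0,-8.5,0],[0,0,-8.5,0],[0,0,-8.5,0]]]'

```text
time_s: 3.5
eef_pos: [0.5053, 0.087, 0.0872]
eef_rot: [-1.567, 0.116, -0.119]
wrist_force: [0.3, -0.3, -0.4]
grip_width: 0.0003
```

```bash
cat > look.py <<'E'
from h import *
import sys
t=sys.argv[1]
for n,(x0,y0,ww,hh) in dict(top=(245,130,150,110),side=(270,140,130,120)).items():
    p,d=env.snapshot(n); cv2.imwrite(f"pics/{t}_{n}_full.png",p)
    cv2.imwrite(f"pics/{t}_{n}.png",cv2.resize(p[y0:y0+hh,x0:x0+ww],None,fx=5,fy=5,interpolation=cv2.INTER_CUBIC))
s=env.state(); print(s["time_s"],np.round(s["eef_pos"],4),np.round(s["wrist_force"],1),np.round(s["q"],2))
a=cv2.imread(f"pics/{t}_top.png");b=cv2.imread(f"pics/{t}_side.png")
b=cv2.resize(b,(int(b.shape[1]*.62),int(b.shape[0]*.62)));a=cv2.resize(a,(int(a.shape[1]*.52),int(a.shape[0]*.52)))
H=max(a.shape[0],b.shape[0]);c=np.zeros((H,a.shape[1]+b.shape[1],3),np.uint8);c[:a.shape[0],:a.shape[1]]=a;c[:b.shape[0],a.shape[1]:]=b
cv2.imwrite(f"pics/{t}.png",c)
E
python3 look.py a1
```

```text
3.6 [0.5052 0.087  0.0872] [-0.2  0.4  0.4] [ 0.03  0.31  1.85 -0.    0.98  0.18]
```

View pics/a1.png

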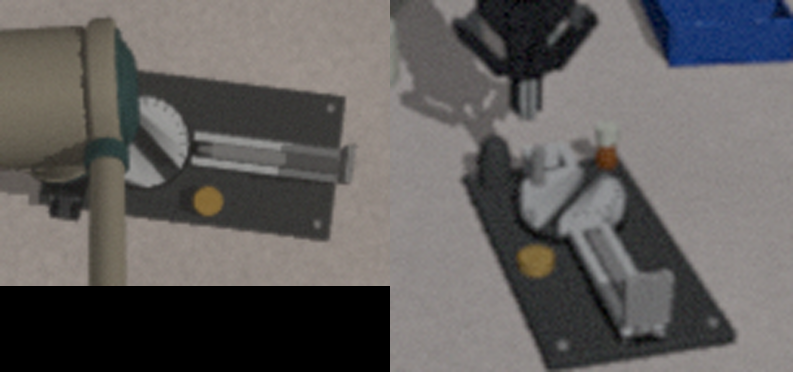

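Run:
```python
from h import *
S=np.load("S.npy")
P=[(.5052,.087,.0872),*w(S,[(.0223,.0237,.072),(.0223,.0237,.04),(.0738,.0509,.045)])]
q=(proj("side",np.array(P))-[270,140])*5; print(q)
im=cv2.imread("pics/a1_side.png")
for u in q.astype(int): cv2.circle(im,tuple(int(v) for v in u),4,(0,0,255),1)
cv2.imwrite("pics/a1m.png",im)
```

```text
[[216.22688205 187.69102376]
 [235.6049677  237.59526287]
 [235.5282753  290.23319481]
 [164.14153528 244.77514411]]
```

View pics/a1m.png

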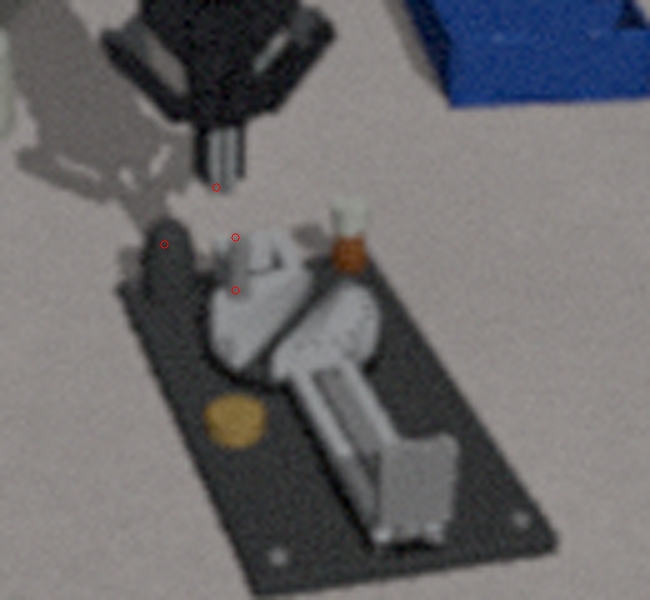

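Request:
jog_arm --deltas '[[[0,0,-1.5,0],[0,0,-3,0],[0,0,-3.2,0],[-0.1,-0.4,-3.2,0],[-0.2,-0.8,-3.2,0],[-0.3,-1.2,-3.2,0],[-0.4,-1.4,-3.2,0],[-0.4,-1.4,-3.2,0]]]'

```text
time_s: 4.4
eef_pos: [0.5012, 0.0731, 0.055]
eef_rot: [-1.566, 0.117, -0.12]
wrist_force: [0.2, 1.3, 1.3]
grip_width: -0.0005
```

Request:
jog_arm --deltas '[[[-0.1,-0.3,0,0],[-0.2,-0.6,0,0],[-0.3,-0.9,0,0],[-0.4,-1.2,0,0],[-0.6,-1.5,0,0],[-0.7,-1.8,0,0],[-0.8,-2.0,0,0],[-0.8,-2.0,0,0]]]'

```text
time_s: 5.2
eef_pos: [0.4901, 0.0538, 0.0538]
eef_rot: [-1.566, 0.122, -0.115]
wrist_force: [-1.8, 3.8, -0.9]
grip_width: -0.0002
```

```bash
python3 look.py a2
```

```text
5.3 [0.4909 0.0537 0.0538] [-2.   3.5 -1.3] [-0.03  0.33  1.93  0.    0.88  0.12]
```

View pics/a2_side.png

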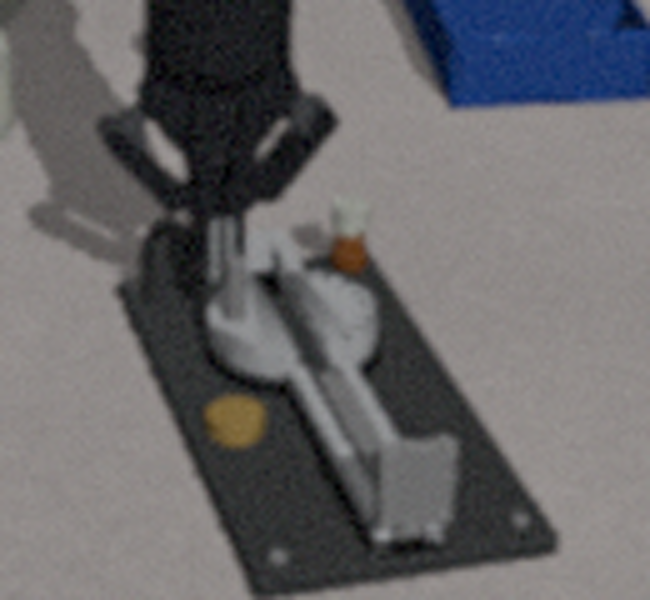

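The slot is nearly in line now. I'll overlay the model to measure the angle that's left.

```bash
cat > ov.py <<'E'
from h import *
import sys
t=sys.argv[1];n=sys.argv[2];du=float(sys.argv[3]);dv=float(sys.argv[4]);S=np.load("S.npy")
x0,y0=(245,130) if n=="top" else (270,140)
im0=cv2.imread(f"pics/{t}_{n}_full.png");
c=(proj(n,w(S,[0,0,.036]))[0]+[du,dv]).astype(int)
K=12;r=24;ims=[]
for a in (None,0,.1,.2):
    im=cv2.resize(im0[c[1]-r:c[1]+r,c[0]-r:c[0]+r],None,fx=K*.65,fy=K*.65,interpolation=cv2.INTER_CUBIC);k=K*.65
    if a is not None:
      for y in(-.01,.01):
        P=np.array([(-.044,y,.036),(.044,y,.036)]);co,si=np.cos(-a),np.sin(-a)
        P=np.c_[co*P[:,0]-si*P[:,1],si*P[:,0]+co*P[:,1],P[:,2]]
        q=((proj(n,w(S,P))+[du,dv]-(c-r)+.5)*k).astype(int);cv2.line(im,tuple(map(int,q[0])),tuple(map(int,q[1])),(0,0,255),1)
    ims.append(im)
m=np.vstack([np.hstack(ims[:2]),np.hstack(ims[2:])]);f=min(1,800/m.shape[1],600/m.shape[0]);cv2.imwrite(f"pics/{t}_ov_{n}.png",cv2.resize(m,None,fx=f,fy=f))
E
python3 ov.py a2 side 1 0
```

```text
(no output)
```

View pics/a2_ov_side.png

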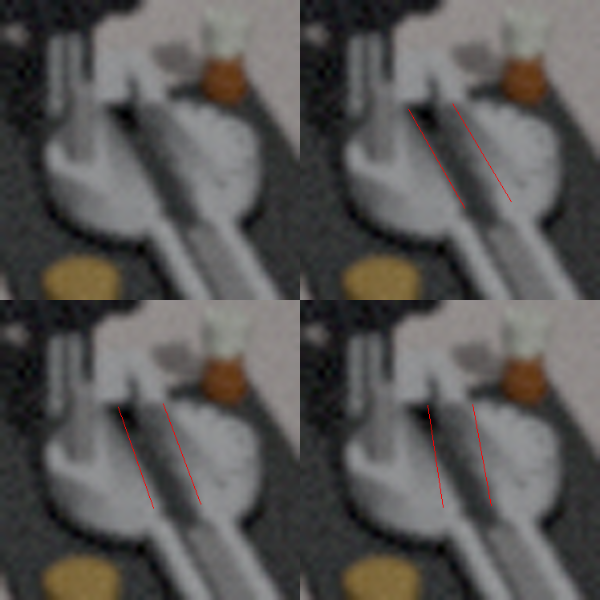

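Request:
jog_arm --deltas '[[[0.1,0.5,0,0],[0.2,1.2,0,0],[0.3,1.8,1,0],[0.3,1.8,4,0],[0.3,1.8,7,0],[0.3,0,9,0],[0.3,-4,9,0],[0.3,-8,9,0]]]'

```text
time_s: 6.1
eef_pos: [0.4969, -0.0276, 0.1465]
eef_rot: [-1.569, 0.112, -0.119]
wrist_force: [0.3, -0.1, -0.4]
grip_width: 0.0003
```

Request:
jog_arm --deltas '[[[-0.1,-4,0,0],[-0.2,-8,0,0],[-0.3,-12,0,0],[-0.5,-15,0,0],[-0.7,-17,0,0],[-0.8,-18,0,0],[-0.8,-18,-2,0],[-0.8,-18,-4,0]]]'

```text
time_s: 6.9
eef_pos: [0.4885, -0.2073, 0.1051]
eef_rot: [-1.569, 0.116, -0.12]
wrist_force: [-0.5, -0.4, -0.6]
grip_width: 0.0001
```

```bash
python3 look.py a3;python3 ov.py a3 side 1 0;python3 ov.py a3 top 0 0
```

```text
7.0 [ 0.486  -0.2055  0.1027] [-1.3  0.9 -0.5] [-0.53  0.31  1.8   0.    1.04 -0.38]
```

View pics/a3_ov_side.png

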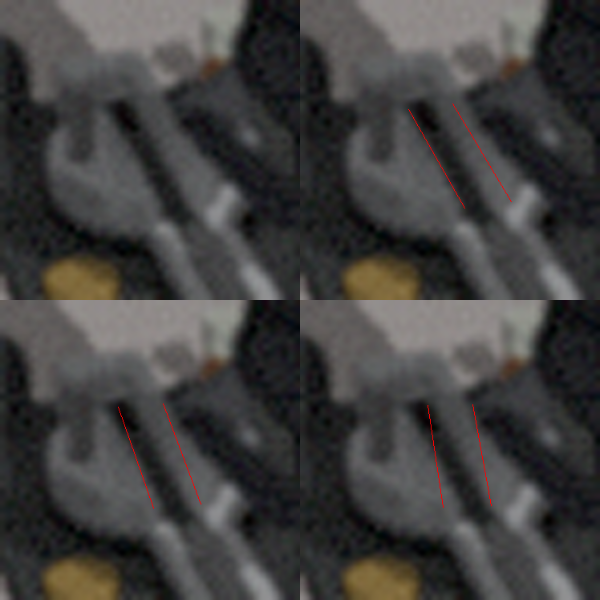

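View pics/a3_ov_top.png

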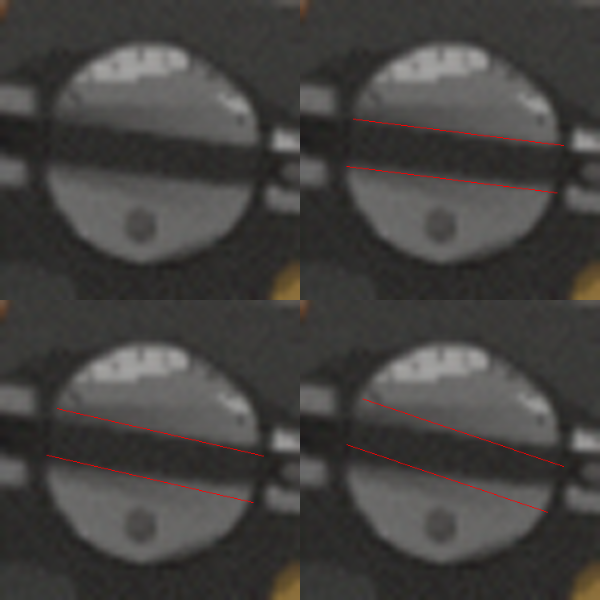

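View pics/a3.png

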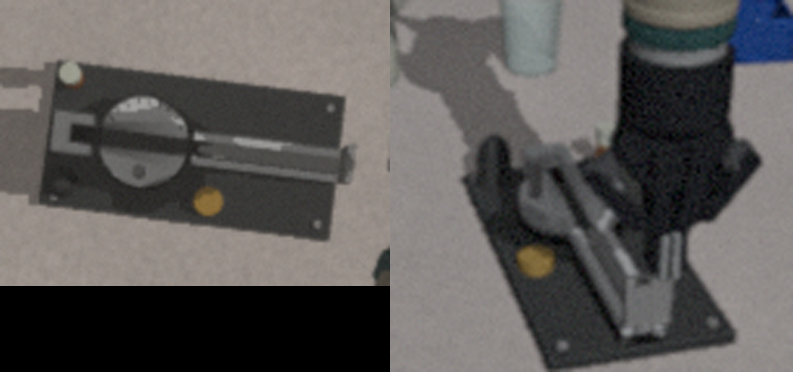

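Run:
```python
from h import *
S=np.load("S.npy")
print(proj("side",[.486,-.2055,.1027]), proj("side",w(S,[-.204,0,.076])), proj("top",[.486,-.2055,.1027]),proj("top",w(S,[-.204,0,.076])))
```

```text
[[357.90904886 228.02114207]] [[352.9842838  229.76170878]] [[397.52493459 194.52384925]] [[381.08908386 192.91545777]]
```

View pics/a3_side_full.png

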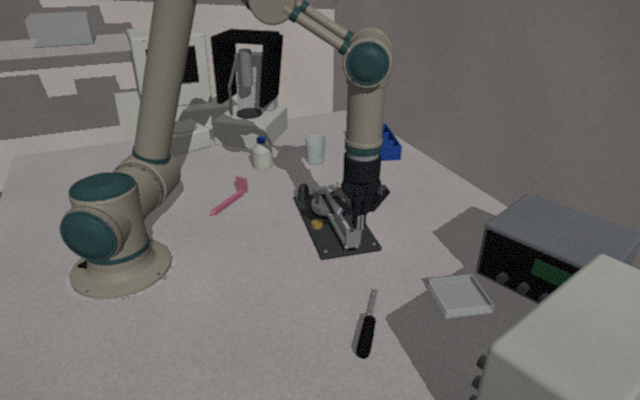

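View pics/a3_top_full.png

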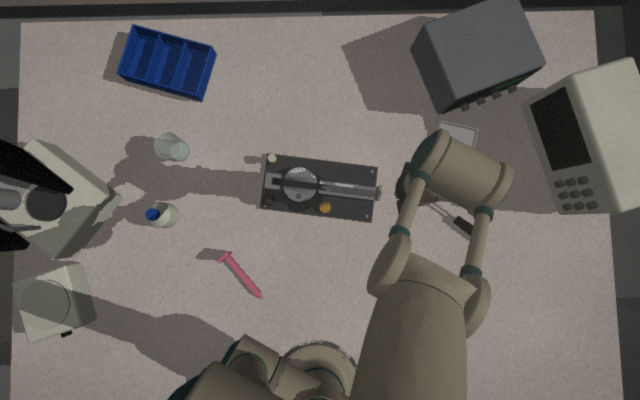

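The slot is aligned to within about 0.03 rad and the fingers are behind the head plate. Next I lower them and start pushing.

Request:
jog_arm --deltas '[[[0,0,-2,0],[0,0,-4,0],[0,0,-5.4,0],[0,0,-5.4,0],[0.15,1,-5.4,0],[0.3,2,-5.4,0],[0.4,2.6,-5.4,0],[0.5,3.2,-5.4,0]]]'

```text
time_s: 7.8
eef_pos: [0.4934, -0.175, 0.0514]
eef_rot: [-1.57, 0.115, -0.119]
wrist_force: [-0.6, -2.3, 1.5]
grip_width: -0.0001
```

Request:
jog_arm --deltas '[[[0.08,0.5,0,0],[0.15,1,0,0],[0.23,1.5,0,0],[0.3,2,0,0],[0.38,2.5,0,0],[0.45,3,0,0],[0.53,3.5,0,0],[0.6,4,0,0]]]'

```text
time_s: 8.6
eef_pos: [0.4985, -0.1346, 0.0503]
eef_rot: [-1.568, 0.118, -0.118]
wrist_force: [-0.2, -2.3, 0.8]
grip_width: 0.0003
```

```bash
python3 look.py a4
```

```text
8.7 [ 0.4983 -0.1338  0.0501] [-0.5 -0.5 -0.9] [-0.4   0.36  1.89  0.    0.89 -0.25]
```

View pics/a4.png

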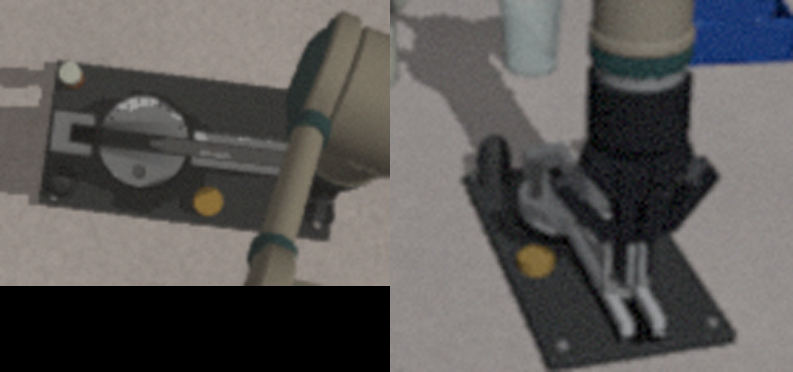

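Request:
jog_arm --deltas '[[[0.08,0.5,0,0],[0.15,1,0,0],[0.23,1.5,0,0],[0.3,2,0,0],[0.38,2.5,0,0],[0.45,3,0,0],[0.53,3.5,0,0],[0.6,4,0,0]]]'

```text
time_s: 9.5
eef_pos: [0.5046, -0.0947, 0.0504]
eef_rot: [-1.568, 0.117, -0.118]
wrist_force: [-0.1, -1.3, 0.2]
grip_width: -0.0002
```

Request:
jog_arm --deltas '[[[0.06,0.4,0,0],[0.12,0.8,0,0],[0.18,1.2,0,0],[0.24,1.6,0,0],[0.3,2,0,0],[0.36,2.4,0,0],[0.42,2.8,0,0],[0.48,3.2,0,0]]]'

```text
time_s: 10.3
eef_pos: [0.5092, -0.0626, 0.0502]
eef_rot: [-1.567, 0.118, -0.118]
wrist_force: [-0.8, -1.9, 1.3]
grip_width: -0.0002
```

Request:
jog_arm --deltas '[[[0.01,0.1,0,0],[0.03,0.2,0,0],[0.04,0.3,0,0],[0.06,0.4,0,0],[0.07,0.5,0,0],[0.09,0.6,0,0],[0.1,0.7,0,0],[0.1,0.7,0,0]]]'

```text
time_s: 11.1
eef_pos: [0.5103, -0.0558, 0.0503]
eef_rot: [-1.567, 0.118, -0.118]
wrist_force: [0.4, -0.6, -0.4]
grip_width: 0.0
```

```bash
python3 look.py a5
```

```text
11.2 [ 0.5103 -0.0558  0.0504] [-0.3  0.   0.1] [-0.24  0.36  1.9   0.    0.89 -0.09]
```

View pics/a5.png

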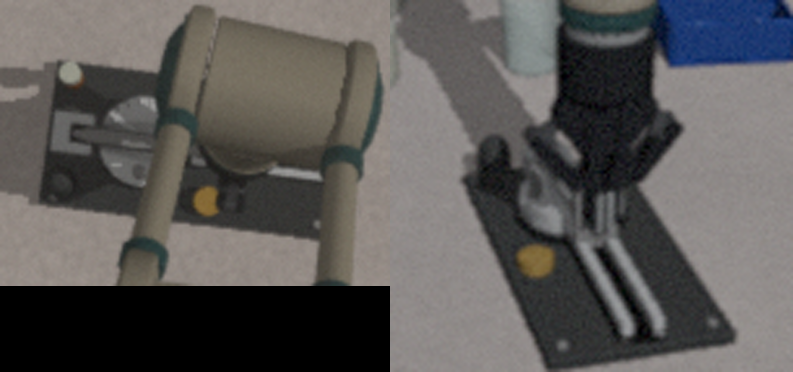

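Almost home, with no stop contact felt yet. I creep on in 1 mm steps until the force rises.

Request:
jog_arm --deltas '[[[0.01,0.05,0,0],[0.01,0.1,0,0],[0.02,0.15,0,0],[0.03,0.2,0,0],[0.04,0.25,0,0],[0.04,0.3,0,0],[0.04,0.3,0,0],[0.04,0.3,0,0]]]'

```text
time_s: 12.0
eef_pos: [0.5108, -0.053, 0.0504]
eef_rot: [-1.568, 0.118, -0.118]
wrist_force: [-1.2, -2.1, -0.5]
grip_width: 0.0001
```

Request:
jog_arm --deltas '[[[0.01,0.05,0,0],[0.01,0.1,0,0],[0.02,0.15,0,0],[0.03,0.2,0,0],[0.03,0.2,0,0],[0.03,0.2,0,0],[0.03,0.2,0,0],[0.03,0.2,0,0]]]'

```text
time_s: 12.8
eef_pos: [0.511, -0.0528, 0.0505]
eef_rot: [-1.571, 0.117, -0.117]
wrist_force: [-0.9, -7.2, -0.3]
grip_width: 0.0002
```

Request:
jog_arm --deltas '[[[0.01,0.05,0,0],[0.01,0.1,0,0],[0.02,0.15,0,0],[0.02,0.15,0,0],[0.02,0.15,0,0],[0.02,0.15,0,0],[0.02,0.15,0,0],[0.02,0.15,0,0]]]'

```text
time_s: 13.6
eef_pos: [0.5114, -0.0527, 0.0507]
eef_rot: [-1.573, 0.115, -0.117]
wrist_force: [-1.1, -10.3, 0.6]
grip_width: -0.0002
```

The bar is firmly on the stop: the force rises and it no longer moves. Now I back straight off, then up and clear.

Request:
jog_arm --deltas '[[[-0.1,-0.5,0,0],[-0.2,-1.2,0,0],[-0.3,-2,0,0],[-0.3,-2,3,0],[-0.3,-2,7,0],[-0.3,-4,10,0],[-0.3,-8,11,0],[-0.3,-12,11,0]]]'

```text
time_s: 14.4
eef_pos: [0.5097, -0.1707, 0.163]
eef_rot: [-1.569, 0.112, -0.121]
wrist_force: [0.7, -0.5, 0.2]
grip_width: 0.0001
```

Request:
jog_arm --deltas '[[[0,-4,0,0],[0,-8,0,0],[0,-8,0,0],[0,-8,0,0],[0,-8,0,0],[0,-8,0,0],[0,-8,0,0],[0,-8,0,0]]]'

```text
time_s: 15.2
eef_pos: [0.5083, -0.2486, 0.1604]
eef_rot: [-1.568, 0.117, -0.117]
wrist_force: [-0.5, -0.6, -0.3]
grip_width: -0.0002
```

```bash
python3 look.py a6
python3 - <<'E'
from h import *
S=np.load("S.npy")
im=cv2.imread("pics/a6_top_full.png"); x0,y0=250,145;k=8
im=cv2.resize(im[y0:y0+65,x0:x0+95],None,fx=k,fy=k,interpolation=cv2.INTER_CUBIC)
def pl(P,c):
    q=((proj("top",w(S,P))-[x0,y0]+.5)*k).astype(int);cv2.polylines(im,[q],True,c,1)
pl([(.075,-.003,.029),(.075,.003,.029),(.061,.007,.036),(-.067,.007,.036),(-.067,-.007,.036),(.061,-.007,.036)],(0,0,255))
pl([(-.075,-.018,.076),(-.075,.018,.076),(-.067,.018,.076),(-.067,-.018,.076)],(0,255,0))
cv2.imwrite("pics/a6m.png",im)
E
```

```text
15.3 [ 0.5083 -0.249   0.1605] [ 1.8 -0.3 -0.5] [-0.58  0.31  1.64  0.    1.19 -0.43]
```

View pics/a6m.png

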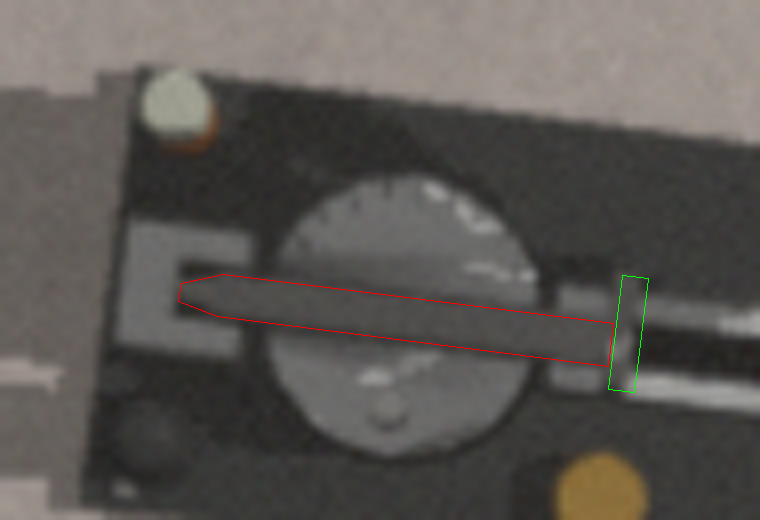

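View pics/a6.png

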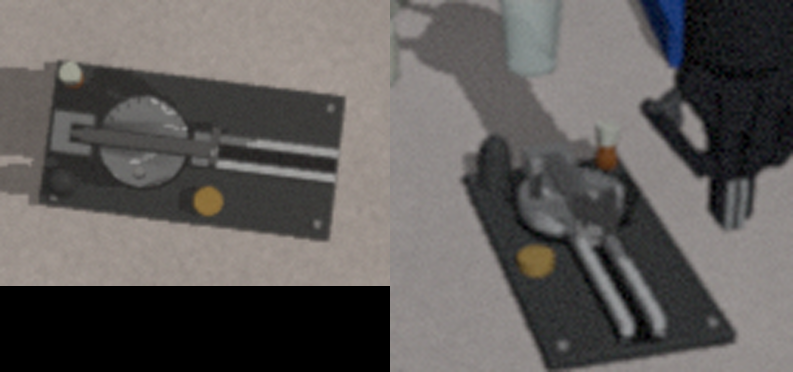

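The overlay matches: the nose is at the keeper's stop, the bar is level through the slot, the bystanders stand where they did, and the arm is clear. I hand the job in.

```bash
python3 -c "
from workcell import env
print(env.finish_job())"
```

```text
the job is handed in; nothing more can be done
None
```

The stage is locked and the job is handed in after about 15 s of the 45 s allowed. The hand-in gave no verdict.

- **Disc:** with the fingers shut, I pushed the pin round from about 2.38 rad to the slot-in-line position at pi. The overlays showed the slot within about 0.03 rad.
- **Bar:** I pushed the bare steel bar by its head plate through the slot until it stopped. There the wrist force rose to about 10 N without further movement. I then backed the arm off and clear.
- **Last checks:** the top picture overlay put the nose at the end stop, the bar on the centre line and the head plate where the drawing predicts. The puck, vial and objective looked unmoved, and I saw nothing else on the bench disturbed.
- **Disagreement:** the side camera read about 1 pixel (2–3 mm) off the top camera. I relied on the top camera, which agreed with where the bar touched the stop to within about 2 mm.

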